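# Load the amber bottle into the sprung loading port

## Robot

A 6-joint arm with a two-finger parallel gripper is mounted at the origin on a cart in front of the work surface, level with it; the furniture and walls round the work are solid. World frame = base frame: x ahead of the robot, y to its left, z up, the work surface at z = 0. Lengths are in m, angles in rad, forces in N, time in s.
With the tool pointing down it reaches from about 0.35 to 0.775 m from the base axis. Payload 7.3 kg.
Tool frame: the origin (TCP) lies at the very end of the fingers, on their centre line; the grasp point (between the pads) lies 19 mm behind it; z points along the fingers, y is the line along which they close (so a half turn about z gives the same grasp; the last joint's range is limited). The gripper opens to 92 mm and grips with 3 to 60 N. Pads are 19 mm wide; open, the fingers measure 130 mm over their backs; the gripper's body (75 mm by 190 mm) begins 47 mm behind the grasp point.
Start: joints at [-1.295, 0.342, 1.524, -0, 1.275, -0.146], TCP at [0.215, -0.479, 0.227] pointing down, gripper open.
Joint ranges: [-2.53, 2.53], [-0.77, 2.02], [0.04, 2.7], [-1, 4.14], [0.28, 2.66], [-3.11, 3.11]. Speed limits (rad/s): [2.57, 2.57, 3.14, 3.14, 3.14, 3.14].

## Interface

Orientations are given as [roll, pitch, yaw] about the fixed x, y, z axes, in that order (R = Rz(yaw) Ry(pitch) Rx(roll)).
In Python, from cell import robot gives the robot as it stands.
- The arm moves only by the tool apply_moves, never from a script. Its argument "rows" is a list of rows, each an object with "xyz": the shift along the tool's x, y, z in mm, a list of three; "turn": the turn about the tool's z in rad. A call has 1 to 10 rows; each row shifts and turns the commanded pose from where the row before left it, along the tool's axes as they then stand; what a row does not reach is not made up. A row lasts 1/8 s, in which the tool goes at most 62.5 mm and 10.7 degrees, less where a joint would pass 70% of its speed; a pose out of reach is approached as far as the arm can. A call with a gripper value outside its range is refused whole. "gripper" is the opening, from 0 (shut) to 1 (fully open), set as the call begins (left out, the last holds). The fingers move at their own pace and stop on an object; "newtons" is the grip in N (left out, the last holds). Time passes only in rows, so rows that do not move let the fingers close. It gives the time, the measured TCP pose, the force and the opening at its end, in the units of the state.
- robot.observe(): the state, without advancing time (a new reading comes with each control period).
- robot.read_camera(name): name is "scene" or "side" or "wrist"; returns a dict with "frame" (480x640x3 uint8, blue, green, red), "mtx" (3x3 intrinsics, pixels), "R" (3x3) and "t" (3): a world point X has camera coordinates R X + t; the wrist camera has in their place "T_tool_cam" (4x4, takes a point from camera to tool coordinates, whose origin is the TCP and whose axes are the flange's). Camera axes: x right, y down, z forward; pixel columns grow to the right and rows downward; lengths in m; the calibration is good to about 2 mm. A picture is of the moment at which its call begins: read the wrist's pose just before it. There is no depth.
- robot.hand_in(): hands the job in, once; it reports no verdict.
The state is a dict: "time": time; "qpos": joint angles; "qvel": joint speeds; "joint_efforts": joint torques, N m; "tool_pos": TCP position; "tool_rot": TCP orientation; "contact_force": force on the tool from outside, world axes, zero at the start; "torque": the same for the moment, N m; "opening": finger opening in m.
Only numpy, scipy, OpenCV 4.12 (cv2) and the standard library are available. Lean on these libraries where they do the work, as an engineer would, in place of code of your own. Each camera call takes 0.05 s, during which the arm holds its last target. There are 200 camera calls.

## Task

Load the small amber bottle into the white loading port: stand it upright on the middle of the raised sprung platform, then push it straight down until the platform is fully down and hold it there until the orange catch has slid right out over the platform's rear edge. Let go and leave the bottle standing upright on the latched platform.

Things in the scene. Friction and masses are not known exactly. Their poses are not given: they have to be found in the camera images.
- amber_mid (a point): Centre, half-way up (38.5 mm above the underside), of the small amber-brown bottle with black cap and white label: 33 mm across, 77 mm tall, straight body up to 55 mm, about 0.1 kg, upright on the worktop (point z up). Grip it round the body. Two other bottles (clear, black cap, 93 mm tall; whitish, teal cap, 97 mm) stand in a row with it along y, 80 mm or more away, in any order.
- pad (a point): Centre of the platform's bottle place (black disc 54 mm across, white rim and dot), on its top face, moving with it; z up, x to the catch behind. Grey block 72 mm wide (y), from 36 mm in front (-x) to 50 mm behind; top 80 mm above the worktop when up, 58 mm when fully down, flush with the fixed white housing, 165x120 mm. The catch behind stands up to 23 mm over the housing.
- stage (a joint): How far the sprung platform is pressed down, in m: 0 = up, 0.017 = where the catch holds it, 0.022 = hard stop. The spring pushes back with about 3 N at the top and 12 N at the stop; let go before the catch is out, it comes up again.
- catch (a joint): How far the orange catch bolt (22 mm wide, 7 mm thick) stands out over the platform's rear edge, in m: 0 = held back by the platform, 0.008 = fully out. Its own damped spring drives it, only while the platform is pressed beyond 0.017; it takes about half a second. Nothing needs to touch it.
There are look-alikes about, which are no part of the job. What is shaped like the part that bears amber_mid but blue or pink is not meant.

How it is judged:
By the outcome, as a careful person would: the job done as asked, in the order asked, and still so for the second after the job is handed in, with the robot touching nothing.
It also fails if it takes over 40 s, if anything falls off the work surface, if the arm or the gripper's body presses on something with over 40 N, if the wrist force passes 120 N, or if a joint passes its speed limit or range.

## Working session

There is one attempt and no reset: what is moved stays moved. The work goes in short steps, Python scripts to look and compute and a tool call to move; the robot and the scene stay as the last step left them, time stands still between calls to the robot, and variables do not carry over. Pictures are saved under pics/ and viewed, on a budget of 10 in all, crops included, one or two more only if the job needs it, and the job is handed in when it is done.

Besides the shell and the picture viewer there is one more tool, called after ">>>" as name([rows], argument=value, ...), one row to a line, values as JSON. apply_moves: Moves the arm, as the interface text tells. Its arguments: {"type":"object","properties":{"rows":{"type":"array"},"gripper":{"type":"number"},"newtons":{"type":"number"}},"required":["rows"]}

```bash
mkdir -p pics; ls; cat > h.py <<'E'
import numpy as np, cv2
from cell import robot
def grab(n,f):
    c=robot.read_camera(n); cv2.imwrite(f,c["frame"]); return c
def ray(c,u,v):
    d=np.linalg.inv(c["mtx"])@[u,v,1]; R=np.array(c["R"]); return -R.T@np.array(c["t"]), R.T@d
def onz(c,u,v,z):
    o,d=ray(c,u,v); return o+d*(z-o[2])/d[2]
def proj(c,X):
    p=c["mtx"]@(np.array(c["R"])@np.array(X)+c["t"]); return p[:2]/p[2]
E
python3 - <<'E'
from h import *
import pickle
s=robot.observe(); print(s)
d={}
for n in("scene","side"):
    c=grab(n,f"pics/{n}0.png"); d[n]=c; print(n,ray(c,320,240))
pickle.dump(d,open("d.pkl","wb"))
E
```

```text
pics
{'time': 0.0, 'qpos': array([-1.29503708e+00,  3.42680882e-01,  1.52499099e+00,  1.18838636e-05,
        1.27539290e+00, -1.45970172e-01]), 'qvel': array([ 0.00203985, -0.00010428, -0.00049514, -0.00012324,  0.00052015,
        0.00039287]), 'joint_efforts': array([ 5.45005321e-06, -4.31244493e+01, -2.44225931e+01,  7.17272842e-02,
        5.58691949e-02, -1.20254103e-04]), 'tool_pos': array([ 0.21483268, -0.47860135,  0.22607576]), 'tool_rot': array([-3.14013784e+00, -2.25367018e-04,  4.21725792e-01]), 'contact_force': array([-0.04834069,  0.06111923, -0.41088432]), 'torque': array([ 0.00976862,  0.03245137, -0.02043424]), 'opening': 0.091932308612829}
scene (array([-0.03862832,  0.65687057,  0.43293835]), array([ 0.57967727, -0.69640938, -0.42317075]))
side (array([0.18897727, 0.69204206, 0.59633149]), array([ 0.36378974, -0.72015553, -0.5910713 ]))
```

View pics/scene0.png

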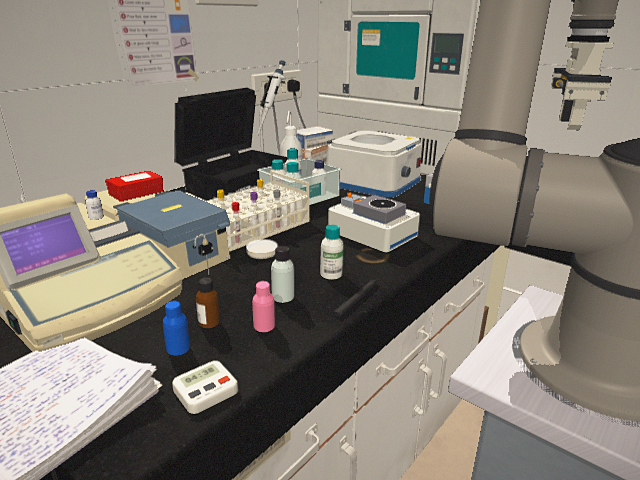

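View pics/side0.png

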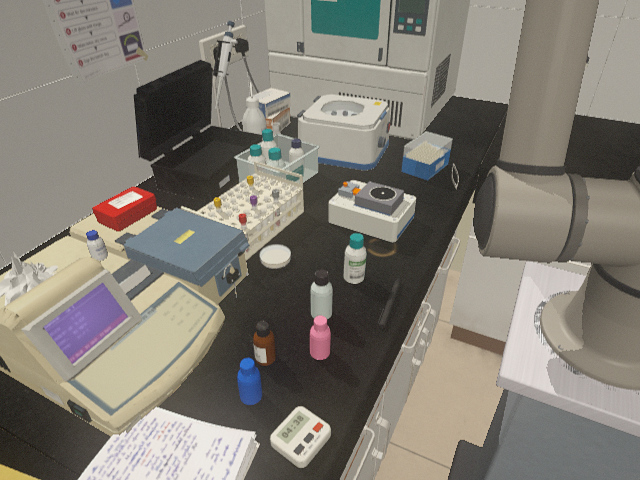

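Scene view: amber bottle at (207,303), and in the side view at (264,343). Look-alikes are blue (176,328), pink (263,306), clear (283,275) and whitish with teal cap (332,252). Only (207,303) is brown with a black cap and white label. The port is at scene (375,215) and side (372,205), with the disc at (383,203) and (382,194).

```bash
cat > m.py <<'E'
from h import *
import pickle
d=pickle.load(open("d.pkl","rb"))
tiles=[]
def big(mask,roi,off=0):
    x0,y0,x1,y1=roi; m=np.zeros_like(mask); m[y0:y1,x0:x1]=mask[y0:y1,x0:x1]
    cs,_=cv2.findContours(m,cv2.RETR_EXTERNAL,cv2.CHAIN_APPROX_NONE); return max(cs,key=cv2.contourArea)
def tri(a,b):
    A=[];B=[]
    for c,p in(a,b):
        o,r=ray(c,*p); r=r/np.linalg.norm(r); M=np.eye(3)-np.outer(r,r); A.append(M);B.append(M@o)
    return np.linalg.lstsq(np.vstack(A),np.hstack(B),rcond=None)[0]
amb={"scene":(190,270,225,335),"side":(245,313,282,370)}
prt={"scene":(325,185,425,255),"side":(325,170,420,240)}
P={}
for n in d:
    c=d[n]; hsv=cv2.cvtColor(c["frame"],cv2.COLOR_BGR2HSV)
    br=((hsv[...,0]<20)&(hsv[...,1]>120)&(hsv[...,2]>40)).astype(np.uint8)
    k=big(br,amb[n]); print(n,"amber bbox",cv2.boundingRect(k))
    og=((hsv[...,0]<20)&(hsv[...,1]>120)&(hsv[...,2]>120)).astype(np.uint8)
    x0,y0,x1,y1=prt[n]
    ys,xs=np.nonzero(og[y0:y1,x0:x1]); print(" orange",xs.mean()+x0,ys.mean()+y0,len(xs))
    # disc: dark pixels
    roi=(358,192,405,215) if n=="scene" else (362,184,402,206)
    dk=(hsv[...,2]<60).astype(np.uint8); k=big(dk,roi); e=cv2.fitEllipse(cv2.convexHull(k)); print(" disc",e); P[n]=e[0]
    for (x0,y0,x1,y1) in(amb[n],prt[n]):
        t=cv2.resize(c["frame"][y0:y1,x0:x1],None,fx=4,fy=4,interpolation=cv2.INTER_CUBIC); tiles.append(cv2.copyMakeBorder(t,0,300-t.shape[0],0,400-t.shape[1],cv2.BORDER_CONSTANT) )
print("pad tri",tri((d["scene"],P["scene"]),(d["side"],P["side"])))
for n in d: print(n,"pad z.08",onz(d[n],*P[n],.08))
cv2.imwrite("pics/crop1.png",np.vstack([np.hstack(tiles[:2]),np.hstack(tiles[2:])]))
E
python3 m.py
```

```text
scene amber bbox (196, 289, 24, 39)
 orange 352.15625 196.59375 32
 disc ((382.1592712402344, 203.0866241455078), (7.085559368133545, 23.633047103881836), 92.72693634033203)
side amber bbox (253, 331, 23, 35)
 orange 351.8305084745763 188.3050847457627 59
 disc ((333.0, 154.5), (14.714133262634277, 153.0841064453125), 115.45307159423828)
pad tri [ 0.91874024 -0.87986984 -0.24250095]
scene pad z.08 [ 0.4623847  -0.14908404  0.08      ]
side pad z.08 [ 0.63789677 -0.27250604  0.08      ]
```

View pics/crop1.png

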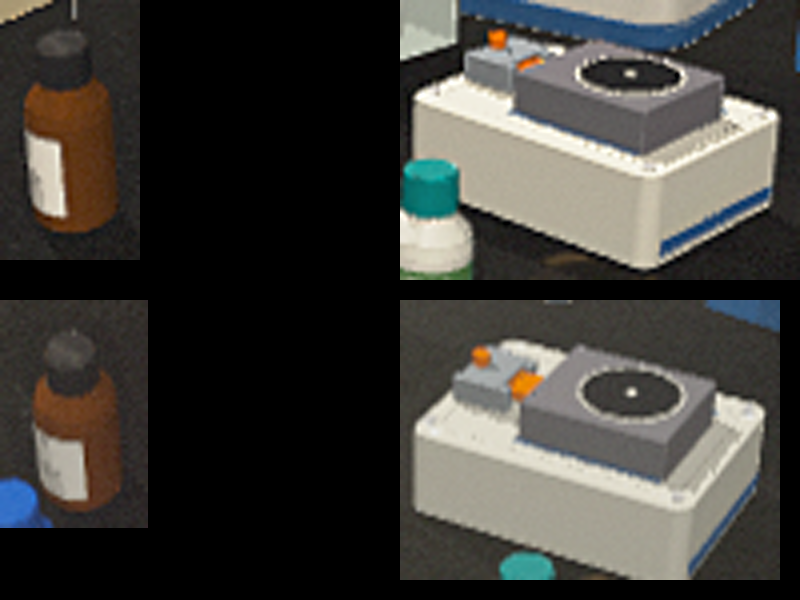

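The crop confirms the brown bottle with black cap and white label. The disc's white dot is at scene (382.1,202.9) and side (382.4,192.9), and the bottle's cap top is at about scene (205,279.5) and side (262.5,323). The catch is on the left of the picture, behind the platform.

```bash
cat > m2.py <<'E'
import pickle
from h import *
exec(open("m.py").read().split("amb=")[0])
s,e=d["scene"],d["side"]
pad=tri((s,(382.1,202.9)),(e,(382.4,192.9))); print("pad",pad,onz(s,382.1,202.9,.08),onz(e,382.4,192.9,.08))
print("cap tri",tri((s,(205,279.5)),(e,(262.5,323))),onz(s,205,279.5,.077),onz(e,262.5,323,.077))
# body midline rows: axis point at z .03 from silhouette edges
for c,roi in((s,(190,270,225,335)),(e,(245,313,282,370))):
    hsv=cv2.cvtColor(c["frame"],cv2.COLOR_BGR2HSV); x0,y0,x1,y1=roi
    br=(((hsv[...,0]<20)&(hsv[...,1]>120)&(hsv[...,2]>35)))[y0:y1,x0:x1]
    for v in range(br.shape[0]-26,br.shape[0]-4,3):
        u=np.nonzero(br[v])[0]
        if len(u): print(v+y0,u.min()+x0,u.max()+x0, end=' | ')
    print()
for nm,c,u,v in(("catch",s,352.15,196.6),("catch",e,351.8,188.3)): print(nm,onz(c,u,v,.075))
# housing top front/near corners
# block top corners from crop (4x): scene left(515-400,92) near(638-400,113) right(722-400,75) ; side left(520,408) near(664,440) right(714,378), minus 300 row
f=lambda x,y,ox,oy:((x+.5)/4-.5+ox,(y+.5)/4-.5+oy)
for c,pts,ox,oy in((s,[(115,90),(238,113),(322,75)],325,185),(e,[(120,106),(264,140),(314,78)],325,170)):
    Q=[onz(c,*f(x,y,ox,oy),.08) for x,y in pts]; print(np.round(Q,4).tolist()); a=Q[0]-Q[1];b=Q[2]-Q[1]
    print("long edge(+x dir?)",np.linalg.norm(a),np.degrees(np.arctan2(a[1],a[0])),"short",np.linalg.norm(b),np.degrees(np.arctan2(b[1],b[0])))
E
python3 m2.py
```

```text
pad [ 0.46170185 -0.1480261   0.08108464] [ 0.46309265 -0.14994386  0.08      ] [ 0.46226484 -0.15023817  0.08      ]
cap tri [0.49219575 0.28896181 0.07663592] [0.4912853  0.29028323 0.077     ] [0.49202932 0.28838834 0.077     ]
309 206 218 | 312 206 218 | 315 206 218 | 318 207 219 | 321 207 219 | 324 199 217 | 327 202 212 | 
344 254 274 | 347 260 274 | 350 266 274 | 353 266 274 | 356 267 274 | 359 267 274 | 362 257 272 | 365 262 266 | 
catch [ 0.54259451 -0.15213767  0.075     ]
catch [ 0.5329427  -0.14764325  0.075     ]
[[0.4948, -0.0911, 0.08], [0.4289, -0.1048, 0.08], [0.4246, -0.1786, 0.08]]
long edge(+x dir?) 0.06727658523701177 11.798574078527164 short 0.07395147384181461 -93.36369177175978
[[0.511, -0.1116, 0.08], [0.4301, -0.1127, 0.08], [0.4271, -0.1852, 0.08]]
long edge(+x dir?) 0.08083860953469993 0.7783076053603025 short 0.0725500036807862 -92.36844536737188
```

```bash
cat >> m2.py <<'E'
print("---")
for n,a,b,z in(("pink",(263,284),(320,320),.077),("blue",(176,305),(249,363),.077),("clear",(283,250),(321,274),.093),("teal",(332,228),(357,237),.097)):
    print(n,tri((s,a),(e,b)),onz(s,*a,z)[:2],onz(e,*b,z)[:2])
for c in(s,e):
    for x,y in((.4917,.2893),):
        print([proj(c,[x,y,z]).round(1).tolist() for z in(0,.0385,.077)])
E
python3 m2.py | sed -n '/---/,$p'
```

```text
---
pink [0.41715203 0.24199256 0.07505885] [0.41494678 0.24334316] [0.41632711 0.24446497]
blue [0.47073783 0.35741301 0.07266754] [0.46502675 0.35983924] [0.46836374 0.36127687]
clear [0.45847783 0.15548029 0.08577606] [0.44832157 0.16535581] [0.45466599 0.16355033]
teal [0.44058822 0.04616715 0.09540213] [0.43742224 0.05192473] [0.43974132 0.0458787 ]
[[210.2, 321.8], [207.9, 300.9], [205.4, 279.2]]
[[266.3, 356.7], [264.4, 340.6], [262.4, 323.5]]
```

>>> apply_moves([
  {"xyz": [0,0,0],"turn": 0.1},
  {"xyz": [0,0,0],"turn": -0.1},
  {"xyz": [30,0,0]},
  {"xyz": [30,0,0]},
], gripper=1)

```text
invalid input at $.rows[2]: expected keys xyz, turn
```

```bash
cat > m3.py <<'E'
import pickle
exec(open("m2.py").read().split("pad=")[0])
for p,q in (((228,243),(246,243)),((215,272),(243,288)),((122,223),(128,247))):
    print(tri((s,p),(e,q)))
print(onz(s,213,272,0),onz(e,242,290,0),onz(e,224,306,0))
E
python3 m3.py
```

```text
[0.6725407  0.08621619 0.0199084 ]
[ 0.61835361  0.17336953 -0.00062016]
[0.83611844 0.22771938 0.05974557]
[0.61729633 0.18351131 0.        ] [0.61728731 0.17301686 0.        ] [0.6224013  0.22332987 0.        ]
```

>>> apply_moves([
  {"xyz": [0,0,0],"turn": 0.1},
  {"xyz": [0,0,0],"turn": 0.0},
  {"xyz": [30,0,0],"turn": 0},
  {"xyz": [30,0,0],"turn": 0},
  {"xyz": [0,0,0],"turn": 0},
], gripper=1)

```text
time: 0.72
tool_pos: [0.2732, -0.4593, 0.2265]
tool_rot: [-3.141, -0.0, 0.326]
contact_force: [0.6, 0.1, -0.4]
opening: 0.0916
```

>>> apply_moves([
  {"xyz": [0,0,0],"turn": 0.163},
  {"xyz": [0,0,0],"turn": 0.163},
  {"xyz": [30,-43,0],"turn": 0},
  {"xyz": [30,-43,0],"turn": 0},
  {"xyz": [30,-43,0],"turn": 0},
  {"xyz": [30,-43,0],"turn": 0},
  {"xyz": [30,-43,0],"turn": 0},
  {"xyz": [27,-44,0],"turn": 0},
])

```text
time: 1.72
tool_pos: [0.4503, -0.201, 0.2267]
tool_rot: [3.141, 0.0, -0.003]
contact_force: [0.6, 0.1, -0.2]
opening: 0.0913
```

>>> apply_moves([
  {"xyz": [4,-49,0],"turn": 0},
  {"xyz": [4,-49,0],"turn": 0},
  {"xyz": [4,-49,0],"turn": 0},
  {"xyz": [4,-49,0],"turn": 0},
  {"xyz": [4,-49,0],"turn": 0},
  {"xyz": [4,-49,0],"turn": 0},
  {"xyz": [4,-49,0],"turn": 0},
  {"xyz": [4,-49,0],"turn": 0.12},
  {"xyz": [0,-40,0],"turn": 0.12},
  {"xyz": [0,0,0],"turn": 0.11},
])

```text
time: 2.98
tool_pos: [0.4886, 0.2315, 0.2262]
tool_rot: [3.141, 0.0, -0.353]
contact_force: [-0.5, -1.0, 0.6]
opening: 0.0917
```

```bash
python3 - <<'E'
from h import *
import pickle
s=robot.observe(); c=grab("wrist","pics/w1.png"); c["s"]=s; pickle.dump(c,open("w1.pkl","wb"))
print(s["time"],s["tool_pos"],s["tool_rot"],s["qpos"]); print(c["T_tool_cam"],c["mtx"])
E
```

```text
2.975 [0.48859477 0.23154028 0.22623369] [ 3.14146632e+00  2.11985074e-04 -3.53334637e-01] [3.00747555e-01 3.71300882e-01 1.48147720e+00 2.98951056e-05
 1.28905967e+00 2.22487019e+00]
[[-1.36241854e-04 -9.62856632e-01 -2.70013126e-01  7.19362044e-02]
 [ 9.99999893e-01 -2.50499574e-04  3.88697166e-04  4.27619451e-04]
 [-4.41897817e-04 -2.70013044e-01  9.62856563e-01 -1.57115100e-01]
 [ 0.00000000e+00  0.00000000e+00  0.00000000e+00  1.00000000e+00]] [[333.49521545   0.         321.05104108]
 [  0.         333.49521545 239.5982455 ]
 [  0.           0.           1.        ]]
```

View pics/w1.png

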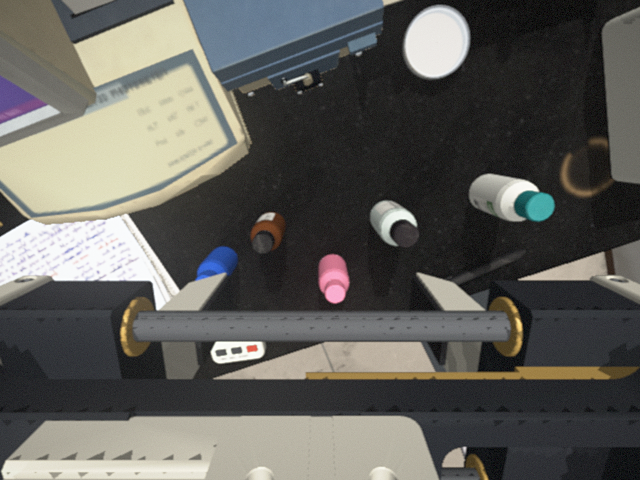

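Wrist view: amber bottle at (268,230) with its cap top at about (263,243). Blue is at (217,265), pink at (333,278), and the clear and teal-capped bottles are to the right.

```bash
cat >> h.py <<'E'
from scipy.spatial.transform import Rotation as Ro
def wcam(c,s):
    T=np.eye(4);T[:3,:3]=Ro.from_euler("xyz",s["tool_rot"]).as_matrix();T[:3,3]=s["tool_pos"]
    M=np.linalg.inv(T@c["T_tool_cam"]); c["R"]=M[:3,:3];c["t"]=M[:3,3]; return c
def totool(s,X):  # mm in tool axes, from TCP
    return Ro.from_euler("xyz",s["tool_rot"]).inv().apply(np.array(X)-s["tool_pos"])*1000
E
python3 - <<'E'
from h import *
import pickle
c=pickle.load(open("w1.pkl","rb")); s=c["s"]; wcam(c,s)
f=c["frame"][190:260,240:300]; g=f.astype(int).max(2)
hsv=cv2.cvtColor(f,cv2.COLOR_BGR2HSV)
br=((hsv[...,0]<20)&(hsv[...,1]>110)&(hsv[...,2]>40)); ys,xs=np.nonzero(br); print("brown bbox",xs.min()+240,xs.max()+240,ys.min()+190,ys.max()+190)
print(onz(c,263,243,.077))
for X in ((.4917,.2893,0),(.4917,.2893,.055),(.4917,.2893,.077)): print(proj(c,X))
print(totool(s,(.4917,.2893,.022)))
E
```

```text
brown bbox 250 285 211 249
[0.49131872 0.28912183 0.077     ]
[273.64507347 224.4658107 ]
[266.29567631 236.68113466]
[262.67265416 242.70290602]
[-17.02981031 -55.29186175 204.23031742]
```

>>> apply_moves([
  {"xyz": [-8,-28,0],"turn": 0},
  {"xyz": [-9,-27,0],"turn": 0},
  {"xyz": [0,0,0],"turn": 0},
  {"xyz": [0,0,40],"turn": 0},
  {"xyz": [0,0,40],"turn": 0},
  {"xyz": [0,0,30],"turn": 0},
  {"xyz": [0,0,0],"turn": 0},
  {"xyz": [0,0,0],"turn": 0},
])

```text
time: 4.03
tool_pos: [0.4927, 0.2868, 0.118]
tool_rot: [-3.141, -0.002, -0.354]
contact_force: [0.1, -0.4, 0.1]
opening: 0.0917
```

>>> apply_moves([
  {"xyz": [-2,-2,20],"turn": 0},
  {"xyz": [0,0,25],"turn": 0},
  {"xyz": [0,0,25],"turn": 0},
  {"xyz": [0,0,20],"turn": 0},
  {"xyz": [0,0,6],"turn": 0},
  {"xyz": [0,0,0],"turn": 0},
])

```text
time: 4.78
tool_pos: [0.4913, 0.29, 0.0217]
tool_rot: [-3.141, -0.001, -0.354]
contact_force: [-0.1, -0.5, 1.1]
opening: 0.0917
```

>>> apply_moves([
  {"xyz": [0,0,0],"turn": 0},
  {"xyz": [0,0,0],"turn": 0},
  {"xyz": [0,0,0],"turn": 0},
  {"xyz": [0,0,0],"turn": 0},
  {"xyz": [0,0,0],"turn": 0},
  {"xyz": [0,0,0],"turn": 0},
], gripper=0.2, newtons=40)

```text
time: 5.52
tool_pos: [0.4906, 0.2899, 0.0207]
tool_rot: [-3.142, -0.0, -0.354]
contact_force: [0.1, 1.1, 1.3]
opening: 0.036
```

>>> apply_moves([
  {"xyz": [0,0,0],"turn": 0},
  {"xyz": [0,0,0],"turn": 0},
  {"xyz": [0,0,0],"turn": 0},
], gripper=0.1)

```text
time: 5.9
tool_pos: [0.4907, 0.2899, 0.0207]
tool_rot: [-3.141, -0.0, -0.354]
contact_force: [0.4, 0.5, 0.5]
opening: 0.0323
```

>>> apply_moves([
  {"xyz": [0,0,-20],"turn": 0},
  {"xyz": [0,0,-45],"turn": 0},
  {"xyz": [0,0,-45],"turn": 0},
  {"xyz": [0,0,-45],"turn": 0},
  {"xyz": [0,0,-25],"turn": 0},
  {"xyz": [0,0,0],"turn": -0.16},
  {"xyz": [0,0,0],"turn": -0.16},
  {"xyz": [0,0,0],"turn": 0},
])

```text
time: 6.9
tool_pos: [0.4902, 0.2897, 0.2004]
tool_rot: [3.141, 0.001, -0.036]
contact_force: [-0.8, 0.1, -1.2]
opening: 0.0317
```

>>> apply_moves([
  {"xyz": [-1,30,0],"turn": 0},
  {"xyz": [-1,47,0],"turn": 0},
  {"xyz": [-1,47,0],"turn": 0},
  {"xyz": [-1,47,0],"turn": 0},
  {"xyz": [-1,47,0],"turn": 0},
  {"xyz": [-1,47,0],"turn": 0},
  {"xyz": [-1,47,0],"turn": 0},
  {"xyz": [-1,47,0],"turn": 0},
  {"xyz": [-1,20,0],"turn": 0},
  {"xyz": [0,0,0],"turn": 0},
])

```text
time: 8.15
tool_pos: [0.4682, -0.0898, 0.2005]
tool_rot: [-3.142, 0.001, -0.04]
contact_force: [-0.1, -0.2, -0.8]
opening: 0.032
```

```bash
python3 - <<'E'
from h import *
import pickle
s=robot.observe(); c=grab("wrist","pics/w2.png"); c["s"]=s; pickle.dump(c,open("w2.pkl","wb"))
print(s["time"],s["tool_pos"],s["tool_rot"],s["opening"])
wcam(c,s); print(proj(c,[.4626,-.15,.08]))
E
```

```text
8.15 [ 0.46824235 -0.08981361  0.20046347] [-3.14155976e+00  6.15935301e-04 -3.99210263e-02] 0.031955610946015664
[390.74103522 236.37089663]
```

View pics/w2.png

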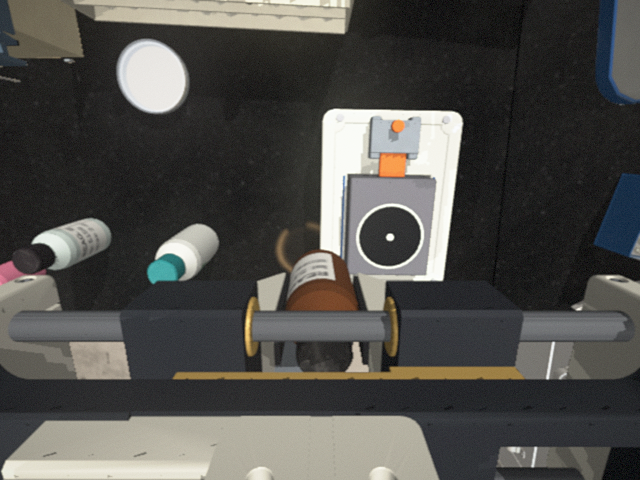

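The dot is at (389.5,237) and I predicted (390.7,236.4), so the views agree to under 1 mm. The pad is at about (0.4622, -0.1493).

>>> apply_moves([
  {"xyz": [-2,30,0],"turn": 0},
  {"xyz": [-2,30,0],"turn": 0},
  {"xyz": [0,0,0],"turn": 0},
  {"xyz": [0,0,35],"turn": 0},
  {"xyz": [0,0,35],"turn": 0},
  {"xyz": [0,0,10],"turn": 0},
  {"xyz": [0,0,0],"turn": 0},
  {"xyz": [0,0,0],"turn": 0},
])

```text
time: 9.2
tool_pos: [0.4634, -0.1485, 0.122]
tool_rot: [3.141, -0.002, -0.034]
contact_force: [-0.1, -0.1, -0.6]
opening: 0.032
```

```bash
python3 - <<'E'
from h import *
s=robot.observe(); print(s["tool_pos"],s["contact_force"],totool(s,(.4617,-.1494,.1007)))
a=robot.read_camera("scene")["frame"][150:260,310:440]; b=robot.read_camera("side")["frame"][130:240,310:440]
cv2.imwrite("pics/c2.png",cv2.resize(np.hstack([a,b]),None,fx=3,fy=3,interpolation=cv2.INTER_CUBIC))
E
```

```text
[ 0.4634134  -0.14846437  0.12198127] [-0.12812256 -0.12253335 -0.57139946] [-1.72694763  0.97252018 21.27852534]
```

View pics/c2.png

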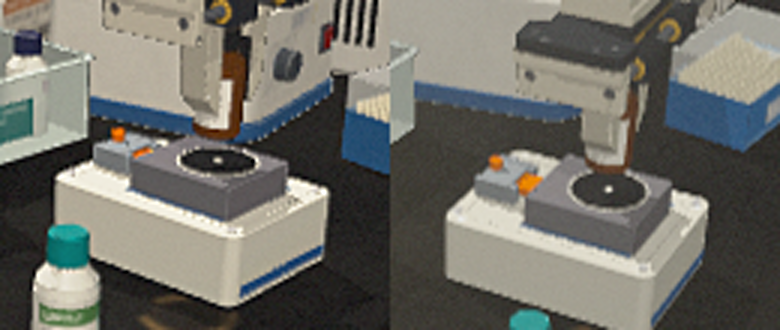

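The bottle hangs upright about 20 mm over the disc, centred in both views. I'll set it down and press.

>>> apply_moves([
  {"xyz": [-2,1,8],"turn": 0},
  {"xyz": [0,0,8],"turn": 0},
  {"xyz": [0,0,3],"turn": 0},
  {"xyz": [0,0,2],"turn": 0},
  {"xyz": [0,0,2],"turn": 0},
  {"xyz": [0,0,2],"turn": 0},
  {"xyz": [0,0,0],"turn": 0},
], newtons=55, gripper=0.1)

```text
time: 10.18
tool_pos: [0.4602, -0.1493, 0.0957]
tool_rot: [-3.142, 0.0, -0.034]
contact_force: [-3.3, 0.6, 4.2]
opening: 0.032
```

>>> apply_moves([
  {"xyz": [0,0,0],"turn": 0},
  {"xyz": [0,0,0],"turn": 0},
])

```text
time: 10.42
tool_pos: [0.4604, -0.1494, 0.0957]
tool_rot: [3.142, 0.0, -0.034]
contact_force: [-2.7, 0.6, 3.3]
opening: 0.0319
```

```bash
python3 - <<'E'
from h import *
s=robot.observe(); print(s["time"],s["tool_pos"],s["contact_force"],s["torque"],s["opening"])
a=robot.read_camera("scene")["frame"][150:260,310:440]; b=robot.read_camera("side")["frame"][130:240,310:440]
cv2.imwrite("pics/c3.png",cv2.resize(np.hstack([a,b]),None,fx=3,fy=3,interpolation=cv2.INTER_CUBIC))
E
```

```text
10.425 [ 0.46044532 -0.14938261  0.09572126] [-2.66116211  0.59744426  3.34719897] [0.24719965 0.54380274 0.04672135] 0.031906847273486985
```

View pics/c3.png

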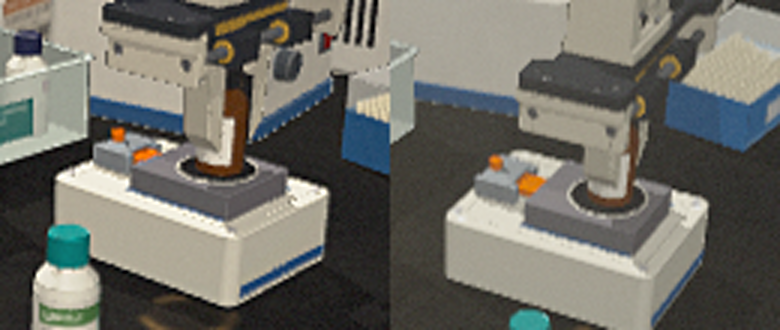

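The bottle stands inside the disc and the platform has gone down a few mm. I'll keep pressing in the same line.

>>> apply_moves([
  {"xyz": [0,0,3],"turn": 0},
  {"xyz": [0,0,3],"turn": 0},
  {"xyz": [0,0,3],"turn": 0},
  {"xyz": [0,0,3],"turn": 0},
  {"xyz": [0,0,3],"turn": 0},
  {"xyz": [0,0,2],"turn": 0},
  {"xyz": [0,0,0],"turn": 0},
])

```text
time: 11.4
tool_pos: [0.4607, -0.1494, 0.0793]
tool_rot: [3.141, -0.001, -0.034]
contact_force: [-4.4, 2.1, 10.2]
opening: 0.0317
```

>>> apply_moves([
  {"xyz": [0,0,1],"turn": 0},
  {"xyz": [0,0,1],"turn": 0},
  {"xyz": [0,0,0],"turn": 0},
  {"xyz": [0,0,0],"turn": 0},
  {"xyz": [0,0,0],"turn": 0},
  {"xyz": [0,0,0],"turn": 0},
  {"xyz": [0,0,0],"turn": 0},
  {"xyz": [0,0,0],"turn": 0},
  {"xyz": [0,0,0],"turn": 0},
])

```text
time: 12.52
tool_pos: [0.4608, -0.1494, 0.0785]
tool_rot: [3.141, -0.002, -0.034]
contact_force: [-7.3, 3.7, 21.6]
opening: 0.0318
```

```bash
python3 - <<'E'
from h import *
s=robot.observe(); print(s["time"],s["tool_pos"],s["contact_force"],s["torque"],s["opening"])
a=robot.read_camera("scene")["frame"][150:260,310:440]; b=robot.read_camera("side")["frame"][130:240,310:440]
cv2.imwrite("pics/c4.png",cv2.resize(np.hstack([a,b]),None,fx=3,fy=3,interpolation=cv2.INTER_CUBIC))
E
```

```text
12.525 [ 0.46079454 -0.14944918  0.07853115] [-7.29187911  3.70416814 21.58260145] [0.65547333 1.38572522 0.00872453] 0.0318181817358663
```

View pics/c4.png

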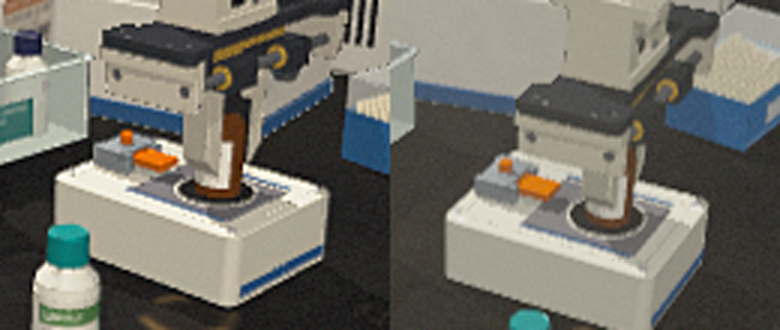

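The platform is flush and the orange catch is out over its rear edge, with 21.6 N against the stop. I'll ease off slowly onto the catch, then open.

>>> apply_moves([
  {"xyz": [0,0,0],"turn": 0},
  {"xyz": [0,0,0],"turn": 0},
  {"xyz": [0,0,0],"turn": 0},
  {"xyz": [0,0,-1],"turn": 0},
  {"xyz": [0,0,-1],"turn": 0},
  {"xyz": [0,0,-1],"turn": 0},
  {"xyz": [0,0,-1],"turn": 0},
  {"xyz": [0,0,0],"turn": 0},
  {"xyz": [0,0,0],"turn": 0},
])

```text
time: 13.75
tool_pos: [0.4607, -0.1494, 0.0814]
tool_rot: [3.141, -0.001, -0.034]
contact_force: [-3.3, 2.5, 9.6]
opening: 0.0321
```

>>> apply_moves([
  {"xyz": [0,0,-1],"turn": 0},
  {"xyz": [0,0,0],"turn": 0},
  {"xyz": [0,0,-1],"turn": 0},
  {"xyz": [0,0,0],"turn": 0},
  {"xyz": [0,0,0],"turn": 0},
  {"xyz": [0,0,0],"turn": 0},
])

```text
time: 14.5
tool_pos: [0.4606, -0.1494, 0.0833]
tool_rot: [3.141, -0.001, -0.034]
contact_force: [-4.6, 2.4, 8.1]
opening: 0.0318
```

>>> apply_moves([
  {"xyz": [0,0,-1],"turn": 0},
  {"xyz": [0,0,0],"turn": 0},
  {"xyz": [0,0,0],"turn": 0},
])

```text
time: 14.88
tool_pos: [0.4611, -0.1496, 0.0838]
tool_rot: [3.141, -0.001, -0.034]
contact_force: [0.1, 0.5, 2.6]
opening: 0.0318
```

The force fell to 2.6 N, so the catch carries the platform. I'll release now.

>>> apply_moves([
  {"xyz": [0,0,0],"turn": 0},
  {"xyz": [0,0,0],"turn": 0},
  {"xyz": [0,0,0],"turn": 0},
  {"xyz": [0,0,0],"turn": 0},
  {"xyz": [0,0,0],"turn": 0},
], gripper=0.8)

```text
time: 15.5
tool_pos: [0.4605, -0.1494, 0.0837]
tool_rot: [3.142, 0.0, -0.034]
contact_force: [-0.7, 0.7, 0.7]
opening: 0.0724
```

>>> apply_moves([
  {"xyz": [0,0,-10],"turn": 0},
  {"xyz": [0,0,-20],"turn": 0},
  {"xyz": [0,0,-30],"turn": 0},
  {"xyz": [0,0,-40],"turn": 0},
  {"xyz": [0,0,-40],"turn": 0},
  {"xyz": [0,0,-20],"turn": 0},
  {"xyz": [0,0,0],"turn": 0},
  {"xyz": [0,0,0],"turn": 0},
])

```text
time: 16.5
tool_pos: [0.46, -0.1491, 0.243]
tool_rot: [-3.141, 0.001, -0.034]
contact_force: [0.3, -0.2, 0.0]
opening: 0.0736
```

```bash
python3 - <<'E'
from h import *
s=robot.observe(); print(s["time"],s["tool_pos"],s["contact_force"],s["opening"])
a=robot.read_camera("scene")["frame"][150:260,310:440]; b=robot.read_camera("side")["frame"][130:240,310:440]
cv2.imwrite("pics/c5.png",cv2.resize(np.hstack([a,b]),None,fx=3,fy=3,interpolation=cv2.INTER_CUBIC))
E
```

```text
16.5 [ 0.45996063 -0.14913374  0.24295798] [ 0.34006307 -0.21371571  0.01787105] 0.07364952426033805
```

View pics/c5.png

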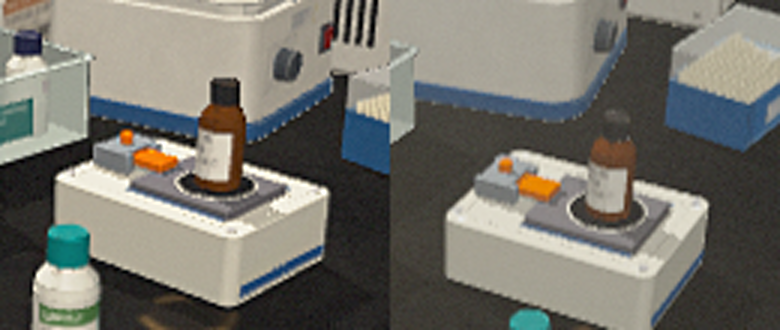

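The bottle stands upright within the disc. The platform is held about 5 mm above flush and the orange catch is over its rear edge, at about (155,160) in the left crop.

```bash
python3 -c "
from h import *
print(robot.hand_in())"
```

```text
the job is handed in; nothing more can be done
None
```

The small amber bottle is loaded and the job is handed in, at about 16.6 s on the robot's clock.

**What I did:** I picked the bottle up round the body and stood it on the platform disc. Keeping the grip, I pushed straight down to the hard stop, with 21.6 N on the wrist. I held it there for over a second until the catch was out, eased off, opened the gripper and backed away.

**Last checks:**
- **Catch:** while easing off, the wrist force dropped from about 8 N to 2.6 N, so the catch is carrying the platform. The last pictures show the orange catch over the rear edge and the platform held about 5 mm above flush. The 0.008 m travel was only judged by eye.
- **Bottle:** it stands upright within the white rim, within a few mm of the centre by eye. I did not measure this again after letting go. The tool sat 1–2 mm off the pad centre I had measured.
- **Robot:** the gripper is open and about 90 mm above the housing's catch, touching nothing, with wrist force near zero.

**One disagreement:** a sideways force of 3–7 N appeared while pressing, and I did not find out why. It was gone before I opened the gripper.

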